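Clip a watch holder into a test winder

ROBOT

A 7-joint arm with a two-finger parallel gripper is mounted at the origin on the work surface. World frame = base frame: x ahead of the robot, y to its left, z up, the work surface at z = 0. Lengths are in m, angles in rad, forces in N, time in s.
With the tool pointing down it reaches from about 0.425 to 0.875 m from the base axis. Payload 9.9 kg.
Tool frame: the origin (TCP) lies at the very end of the fingers, on their centre line; the grasp point (between the pads) lies tcp_to_grasp behind it (tcp_to_grasp is the distance from the TCP to the grasp point, in m); z points along the fingers, y is the direction in which the jaws open and shut (so a half turn about z gives the same grasp; the last joint's range is limited). The gripper opens to 85 mm and grips with 20 to 120 N. Pads are 22 mm wide; open, the fingers measure 114 mm over their backs; the gripper's body (76 mm by 85 mm) begins 54 mm behind the grasp point. The pads swing forward as they close: fully open they stand 13 mm farther back than shut.
Start: joints at [-1.318, 0.576, 0.025, 1.437, -0.015, 1.129, -0.057], TCP at [0.223, 0.637, 0.231] pointing down, gripper open.
Joint ranges: [-2.76, 2.76], [-0.34, 2.15], [-1.52, 1.57], [0.19, 2.46], [-1.09, 4.23], [0.17, 1.99], [-2.82, 2.82]. Speed limits (rad/s): [2.22, 2.22, 3.01, 3.01, 3.14, 3.14, 3.14].

INTERFACE

Orientations are given as a unit quaternion [w, x, y, z].
In Python, from station import move_pose, movel, move_j, grip, dwell, ik, camera, camera_params, IKError, finish_job, recognise, landmark_of, read_time, read_joint_positions, read_qd, read_joint_efforts, read_position, read_tcp_rot, read_contact_force, read_torque, read_finger_gap, tcp_to_grasp gives the robot as it stands. The module is installed in compiled form; this text tells all that it offers. Calls block until the motion is done:
- move_pose(position, orientation): joint-space move of the TCP to a pose.
- movel(position, ori=None, rate=0.15): straight line of the TCP; ori=None keeps the orientation; rate is the mean speed in m/s.
- move_j(angles): joint-space move.
- grip(opening, f_grip=None): finger opening in m; f_grip is the grip in N (None keeps the last); returns when the fingers have stopped.
- dwell(seconds).
- ik(position, orientation): joint angles nearest the present ones, or None.
- camera(name): name is "side" or "top" or "wrist"; returns the picture (480x640x3 uint8, red, green, blue); there is no depth.
- camera_params(name): a dict with "vertical_fov" (degrees; the focal length in pixels is half the picture's height over the tangent of half this angle, whatever the lens; pixels are square), "cx", "cy" (the principal point, pixels), "world_to_cam" (4x4, takes a point from world to camera coordinates); the wrist camera has in their place "mount" (4x4, takes a point from camera to tool coordinates, whose origin is the TCP and whose axes are the flange's). Camera axes: x right, y up, looking along -z (the intrinsics and any distortion apply to the point x, -y, -z); pixel columns grow to the right and rows downward; lengths in m; the calibration is good to about 2 mm. A picture is of the moment at which its call begins: read the wrist's pose just before it. camera_params takes no time and is no camera call.
A pose or a line that the arm cannot do raises IKError and nothing moves.
- finish_job(): hands the job in, once; it reports no verdict.
Trained networks look in the newest picture that a camera, given by its name, has taken for a name from the list of things; names that differ only in an ending like _2 or _b are one class to them, and where a whole thing is asked for, a point or a joint stands for the part that bears it (a point fixed in the world has none). Each returns a list of dicts, best first, with "confidence" (0 to 1); they miss things now and then, are a little off and sometimes report something else, mostly with a low value. They report only what shows in the picture. A call takes as long as a camera call. They do not tell look-alikes from the thing itself.
- recognise(target, camera): "extent" ([left, top, right, bottom] in pixels, round what is visible of it).
- landmark_of(target, camera): "xy" ([column, row] in pixels: a listed point, or the origin of a listed thing).
Readings, each from a call of its own:
- read_time(): time.
- read_joint_positions(): joint angles.
- read_qd(): joint speeds.
- read_joint_efforts(): joint torques, N m.
- read_position(): TCP position.
- read_tcp_rot(): TCP orientation.
- read_contact_force(): force on the tool from outside, world axes, zero at the start.
- read_torque(): the same for the moment, N m.
- read_finger_gap(): finger opening in m.
Only numpy, scipy, OpenCV 4.12 (cv2) and the standard library are available. Lean on these libraries where they do the work, as an engineer would, in place of code of your own. Each camera call takes 0.05 s, during which the arm holds its last target.

TASK

Take the holder that carries the gold watch and press it straight down, centred and square, between the two brass spring clips of the winder until both clips snap over its ends and it sits flat on the cradle; let go of it. Then start the winder by pushing its red-ball lever fully over, away from the robot. The sprung cradle is delicate: push on it with no more than about 20 newtons, and leave the holder with the silver watch where it lies.

Things in the scene. Friction and masses are not known exactly. Their poses are not given: they have to be found in the camera images.
- gold_holder: Watch holder with the GOLD watch, loose, about 130 g. Black base plate 34 mm (x) by 90 mm (y) by 14 mm with wedge ends: the underside is 79 mm long, each end slopes out to its widest edge (90 mm overall) 9.5 mm up, then in to 81 mm at 14 mm. On it a cushion and the watch, its glass 49 mm up. Origin: centre of the underside; y along its length, z up. Either way round will do.
- gold_cushion (a point): Middle of that holder's beige cushion, where to grip it: a flat-sided block 40 mm across x by 56 mm along y, reaching from 14 to 40 mm above the underside; this point lies 26 mm above the underside. The watch on top is 38 mm across.
- silver_holder: The same holder with a SILVER watch with a dark blue dial; a bystander, not to be moved. Origin and axes as for gold_holder.
- winder: Watch test winder: dark housing 170 mm (x) by 290 mm (y) by 50 mm high, fixed on the bench. Origin: centre of its underside, on the bench; x points away from the robot, y to the robot's left. The clip cradle stands over local y = -50 mm, the start lever at local y = +95 mm.
- cradle_bed: The cradle's flat bed, 28 mm (x) by 74 mm (y), on which the holder must rest. Origin: centre of its top face, 110 mm above the bench unloaded; axes as the winder's. The cradle floats on a damped spring, 30 mm of travel: it starts to sink at 0.5 to 12 N (unknown, different each time), then 0.6 N per mm, so the holder must be pressed on down after it meets the clips. Unloaded, it rises again.
- left_nose (a point): Rounded nose (3 mm radius, 24 mm wide) of the brass spring clip at the cradle's +y end; this point is its centre, 13 mm above the bed. A lead-in lip flares outward from the nose up to 24 mm above the bed. The clips snap over the holder's ends at a downward push of roughly 11 to 18 N; the push then drops at once by 2 to 4 N.
- right_nose (a point): The same on the clip at the cradle's -y end. At rest the two noses leave a gap of 85 mm, their lips about 97 mm at the top.
- start_lever (a joint): Start lever of the winder, a steel rod with a red ball; radians: 0 to 0.12 as found (leaning towards the robot), 1.0 fully over (leaning away, to the winder's +x). It stays where it is left and takes about 1 N at the ball. Hinge axis along the winder's y, 72 mm above the bench, over its local x = 0, y = 95 mm.
- start_lever_tip (a point): Centre of the lever's red ball, 26 mm in diameter, 80 mm from its hinge axis.
Things that resemble listed ones, but are neither listed nor needed, are in the scene too. What is shaped like the gold_holder but green is not meant.

How it is judged:
By the outcome, as a careful person would: the job done as asked, in the order asked, and still so for the second after the job is handed in, with the robot touching nothing.
It also fails if it takes over 72 s, if anything falls off the work surface, if the arm or the gripper's body presses on something with over 40 N, if the wrist force passes 120 N, or if a joint passes its speed limit or range.

## Working session

There is one attempt and no reset: what is moved stays moved. The work goes in short steps, each a Python script; the robot and the scene stay as the last script left them, time stands still between calls to the robot, and variables do not carry over. Pictures are saved under pics/ and viewed, and the job is handed in when it is done.

```bash
mkdir -p pics
python3 - <<'E'
from station import *
import cv2,numpy as np
for n in ["side","top","wrist"]:
    im=camera(n); cv2.imwrite(f"pics/a_{n}.png",im[:,:,::-1]); print(n,camera_params(n))
    for t in ["gold_holder","gold_cushion","silver_holder","winder","cradle_bed","left_nose","right_nose","start_lever_tip"]:
        print(t,[(np.round(d["xy"],1).tolist(),round(d["confidence"],2)) for d in landmark_of(t,n)])
print(read_time(),tcp_to_grasp,read_position(),read_tcp_rot())
E
```

```text
side {'vertical_fov': 47.59582623737879, 'cx': 322.3414402456886, 'cy': 232.8331271217678, 'world_to_cam': array([[ 0.73547376, -0.67734661, -0.01673093, -0.46258953],
       [ 0.47966376,  0.50306878,  0.71891896, -0.30552992],
       [-0.47854051, -0.53677125,  0.69489251, -0.75426224],
       [ 0.        ,  0.        ,  0.        ,  1.        ]])}
gold_holder [([427.1, 411.1], 0.95), ([419.0, 310.3], 0.94), ([493.3, 288.9], 0.73), ([337.9, 365.7], 0.66), ([296.6, 432.4], 0.64)]
gold_cushion [([429.7, 402.2], 0.97), ([297.2, 430.0], 0.82), ([423.6, 299.5], 0.8), ([498.7, 280.9], 0.8)]
silver_holder [([337.0, 367.7], 0.87), ([263.2, 189.3], 0.67), ([423.1, 299.0], 0.6)]
winder [([267.9, 241.0], 0.96), ([421.1, 308.7], 0.7), ([261.6, 190.7], 0.51)]
cradle_bed [([273.1, 211.6], 0.85)]
left_nose [([263.1, 189.5], 0.46)]
right_nose [([284.4, 217.1], 0.68)]
start_lever_tip [([222.5, 153.0], 0.63)]
top {'vertical_fov': 56.560598587911834, 'cx': 320.9787008625743, 'cy': 237.8667389848409, 'world_to_cam': array([[ 0.02575547, -0.99946927, -0.01994573, -0.05955668],
       [ 0.99679004,  0.0
[... 595 characters left out ...]
[([214.2, 234.8], 0.76)]
wrist {'vertical_fov': 70.77312662052599, 'cx': 313.89151871579077, 'cy': 242.52175318152916, 'mount': array([[ 1.40683404e-04,  9.50302080e-01,  3.11329307e-01,
         8.05266746e-02],
       [ 9.99999804e-01, -3.23638943e-04,  5.35996387e-04,
        -5.62153555e-05],
       [ 6.10116770e-04,  3.11329171e-01, -9.50301939e-01,
        -1.41980503e-01],
       [ 0.00000000e+00,  0.00000000e+00,  0.00000000e+00,
         1.00000000e+00]])}
gold_holder []
gold_cushion []
silver_holder []
winder []
cradle_bed []
left_nose []
right_nose []
start_lever_tip []
1.35 0.0187 [0.22307422 0.63707562 0.2312737 ] [-5.92137967e-06  1.67627432e-01  9.85850416e-01 -1.74138215e-05]
```

View pics/a_side.png

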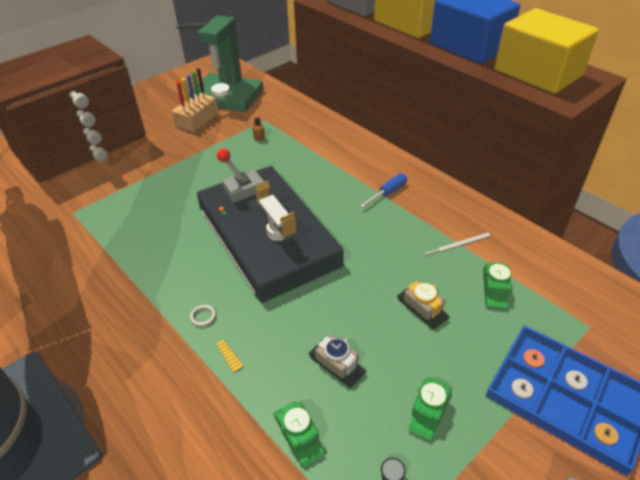

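View pics/a_top.png

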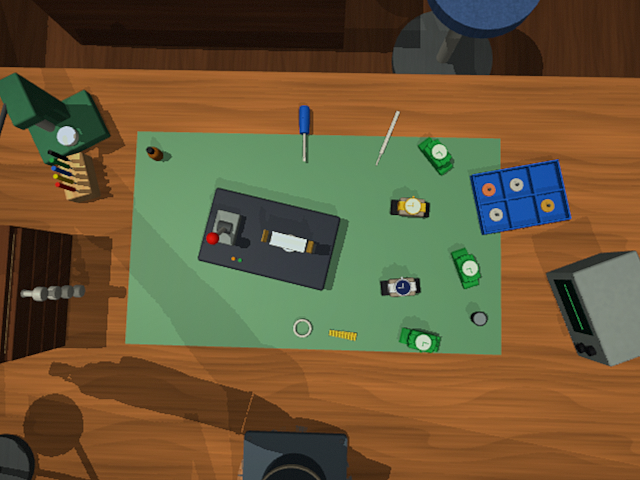

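The gold holder is at top (410,207), side (423,300). The silver one is at top (402,288), and the three green ones are look-alikes. The winder is yawed, with its cradle at top (289,242) and the red ball at (212,239). Next I'll triangulate these.

```bash
cat > h.py <<'E'
from station import *
import cv2,numpy as np
from scipy.spatial.transform import Rotation as R
def cam(n):
    p=camera_params(n); f=240/np.tan(np.radians(p["vertical_fov"])/2)
    if n=="wrist":
        q=read_tcp_rot(); T=np.eye(4); T[:3,:3]=R.from_quat(q,scalar_first=True).as_matrix(); T[:3,3]=read_position()
        W=np.linalg.inv(T@p["mount"])
    else: W=p["world_to_cam"]
    return f,p["cx"],p["cy"],W
def proj(c,P):
    f,cx,cy,W=c; q=W[:3,:3]@np.asarray(P)+W[:3,3]; return np.array([cx+f*q[0]/-q[2],cy-f*q[1]/-q[2]])
def ray(c,uv):
    f,cx,cy,W=c; d=np.array([(uv[0]-cx)/f,-(uv[1]-cy)/f,-1]); Rm=W[:3,:3]
    return -Rm.T@W[:3,3], Rm.T@d
def onz(c,uv,z):
    o,d=ray(c,uv); return o+d*(z-o[2])/d[2]
def tri(obs):
    A=np.zeros((3,3));b=np.zeros(3)
    for c,uv in obs:
        o,d=ray(c,uv); d=d/np.linalg.norm(d); M=np.eye(3)-np.outer(d,d); A+=M;b+=M@o
    X=np.linalg.solve(A,b); return X,[np.round(proj(c,X)-uv,1).tolist() for c,uv in obs]
def down(yaw): # tool z down, tool y axis at angle yaw in world
    y=np.array([np.cos(yaw),np.sin(yaw),0]); z=np.array([0,0,-1.]); x=np.cross(y,z)
    return R.from_matrix(np.stack([x,y,z],1)).as_quat(scalar_first=True)
def shot(name):
    c=cam("wrist"); im=camera("wrist"); cv2.imwrite(f"pics/{name}.png",im[:,:,::-1]); return c,im
E
python3 - <<'E'
from h import *
t=cam("top");s=cam("side")
for n,a,b in [("cush",(408,209),(423.6,299.5)),("silver",(401.8,289.1),(337,367)),("bed",(287.3,242.1),(273.1,211.6)),("ln",(268.3,237.4),(263.1,189.5)),("rn",(307.5,247.2),(284.4,217.1)),("tip",(212,239),(223,155.5)),("winder",(270.1,241.9),(267.9,241))]:
    print(n,tri([(t,a),(s,b)]))
for z,uv in [(0.049,(413,207)),(.0095,(392,207)),(.0095,(429,209)),(0.05,(217,188)),(.05,(340,218)),(0.05,(324,290)),(.05,(199,258))]: print(onz(t,uv,z))
print(read_joint_positions())
E
```

```text
cush (array([ 0.6276256 , -0.24522187,  0.02232725]), [[1.3, -1.3], [-2.5, 0.4]])
silver (array([ 0.44297558, -0.23377485,  0.00591542]), [[0.3, -0.4], [-0.7, 0.1]])
bed (array([0.53650618, 0.02328741, 0.10250514]), [[-0.2, 0.3], [0.4, -0.0]])
ln (array([0.54445746, 0.05970515, 0.1261478 ]), [[0.1, -0.1], [-0.2, 0.0]])
rn (array([ 0.52624983, -0.0210253 ,  0.12507799]), [[0.0, -0.0], [-0.1, 0.0]])
tip (array([0.53798002, 0.16968721, 0.14525582]), [[0.4, -0.6], [-0.8, 0.0]])
winder (array([ 0.54668585,  0.07299831, -0.01345113]), [[0.8, -1.1], [-1.7, 0.1]])
[ 0.62537187 -0.24877841  0.049     ]
[ 0.63022213 -0.20770983  0.0095    ]
[ 0.62751538 -0.29280832  0.0095    ]
[0.65820651 0.18983624 0.05      ]
[ 0.59691074 -0.08745564  0.05      ]
[ 0.4371254  -0.05595547  0.05      ]
[0.50031718 0.22310701 0.05      ]
[-1.31777472  0.57571713  0.02490169  1.43711034 -0.01500544  1.12898619
 -0.05651778]
```

Run:
```python
from h import *
move_pose([0.536,0.022,0.28],down(np.radians(-12.5)))
c,im=shot("w1"); print(read_position(),read_tcp_rot())
for t in ["winder","cradle_bed","left_nose","right_nose","start_lever_tip"]:
    print(t,[(np.round(d["xy"],1).tolist(),round(d["confidence"],2)) for d in landmark_of(t,"wrist")])
move_pose([0.627,-0.248,0.22],down(np.radians(-1.8)))
c,im=shot("g1"); print(read_position(),read_tcp_rot())
for t in ["gold_holder","gold_cushion"]:
    print(t,[(np.round(d["xy"],1).tolist(),round(d["confidence"],2)) for d in landmark_of(t,"wrist")])
print(read_time())
```

```text
[0.53608776 0.02308444 0.27979359] [-1.44670537e-04  7.79257722e-01  6.26703581e-01 -6.67956223e-05]
winder [([317.2, 155.9], 0.94)]
cradle_bed [([314.6, 219.1], 0.58)]
left_nose [([314.3, 179.1], 0.81)]
right_nose [([316.5, 270.8], 0.78)]
start_lever_tip [([271.0, 40.7], 0.84)]
[ 0.62767889 -0.24578467  0.22037295] [-1.71132506e-04  7.17369090e-01  6.96692985e-01  6.65801075e-04]
gold_holder [([315.5, 209.7], 0.84), ([426.2, 259.1], 0.79), ([55.3, 240.1], 0.79), ([205.3, 313.8], 0.72)]
gold_cushion [([313.3, 214.9], 0.75), ([31.8, 250.3], 0.7), ([431.7, 268.8], 0.61)]
5.375
```

View pics/w1.png

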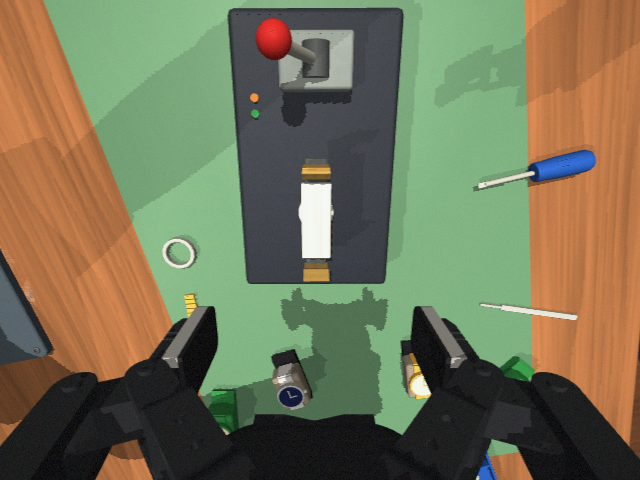

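View pics/g1.png

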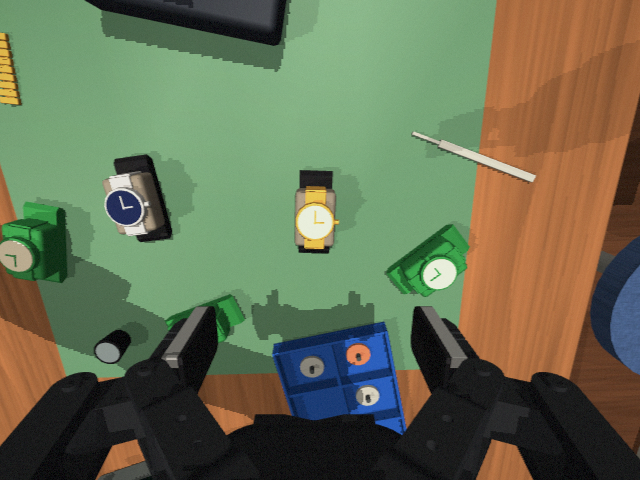

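Run:
```python
import cv2
a=cv2.imread("pics/g1.png")[155:265,265:365]; b=cv2.imread("pics/w1.png")[150:290,265:365]
cv2.imwrite("pics/z1.png",cv2.resize(a,None,fx=5,fy=5,interpolation=cv2.INTER_CUBIC))
cv2.imwrite("pics/z2.png",cv2.resize(b,None,fx=4,fy=4,interpolation=cv2.INTER_CUBIC))
```

```text
(no output)
```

View pics/z1.png

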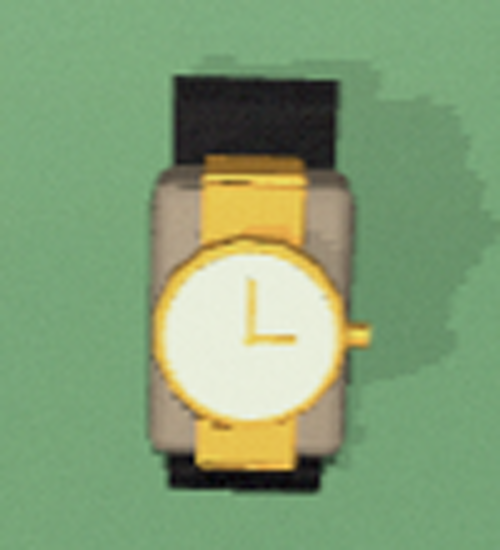

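View pics/z2.png

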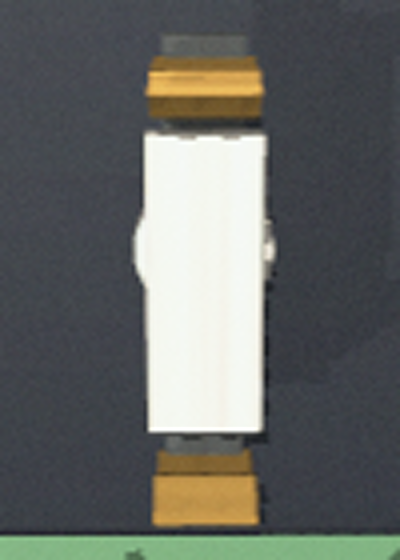

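Run:
```python
from h import *
f,cx,cy,_=cam("wrist"); M=camera_params("wrist")["mount"]
def C(p,q):
    T=np.eye(4);T[:3,:3]=R.from_quat(q,scalar_first=True).as_matrix();T[:3,3]=p
    return f,cx,cy,np.linalg.inv(T@M)
w=C([0.53608776,0.02308444,0.27979359],[-1.44670537e-04,7.79257722e-01,6.26703581e-01,-6.67956223e-05])
g=C([0.62767889,-0.24578467,0.22037295],[-1.71132506e-04,7.17369090e-01,6.96692985e-01,6.65801075e-04])
def quad(c,pts,z):
    P=np.array([onz(c,p,z)[:2] for p in pts]); n=np.linalg.norm
    up=(P[0]+P[1]-P[2]-P[3])/2; rt=(P[1]+P[3]-P[0]-P[2])/2
    print(P.mean(0),"len",n(up),"wid",n(rt),"yaws",np.degrees(np.arctan2(-up[0],up[1])),np.degrees(np.arctan2(rt[1],rt[0])))
quad(w,[(301,184.2),(331.5,184.2),(302.2,258),(330.7,257.8)],.110)
quad(g,[(299.8,170.2),(332.8,171.2),(298.6,252.4),(328.8,253.2)],.0095)
print(onz(g,(314.4,221.2),.049))
# cushion bottom/top corners
print(onz(w,(272,39),.145), onz(w,(314.3,179.1),.123),onz(w,(316.5,270.8),.123))
t=cam("top");s=cam("side")
print(tri([(t,(212.5,239)),(s,(223.5,155.5)),(w,(273,39))]))
print(read_position(),read_tcp_rot())
```

```text
[0.53720554 0.02069497] len 0.07239411356502465 wid 0.028068907264283835 yaws -12.097418861012596 -12.143677345951462
[ 0.62815544 -0.24855677] len 0.08971409328892986 wid 0.03373629835214901 yaws -3.3848314503322268 -3.324614224123597
[ 0.62755867 -0.24697183  0.049     ]
[0.53668655 0.16975267 0.145     ] [0.54440656 0.06269902 0.123     ] [ 0.52784212 -0.02276023  0.123     ]
(array([0.53791366, 0.16879251, 0.14581631]), [[0.3, -0.5], [-1.1, 0.0], [0.9, 0.8]])
[ 0.62768478 -0.24591424  0.22056512] [6.93176081e-05 7.17246665e-01 6.96819109e-01 5.87469635e-04]
```

```bash
cat >> h.py <<'E'
def go(p,yaw,rate=0.15,fix=True):
    p=np.array(p,float); q=down(yaw); movel(p,q,rate)
    if fix:
        e=read_position()-p
        if np.linalg.norm(e)>0.0006: movel(p-e,q,0.05)
    return read_position()-p
def yawnow():
    y=R.from_quat(read_tcp_rot(),scalar_first=True).as_matrix()[:,1]; return np.degrees(np.arctan2(y[1],y[0]))
E
python3 - <<'E'
from h import *
yw=np.radians(-3.35)
print(go([.6279,-.2480,.07],yw),yawnow(),R.from_quat(read_tcp_rot(),scalar_first=True).as_matrix()[:,2])
print(read_time(),go([.6279,-.2480,.007],yw,0.08),yawnow(),read_contact_force())
grip(0.03,90); print(read_finger_gap(),read_contact_force(),read_position(),read_time())
c,im=shot("g2")
E
```

```text
[-0.00030472  0.00031991 -0.00041582] -3.3461609207491367 [ 8.11109217e-04 -1.66300792e-04 -9.99999657e-01]
6.775 [ 0.00027703 -0.00029323  0.00039866] -3.357361436207071 [1.47990436 0.23268834 0.61799357]
0.03918463090771407 [-0.70082688  0.4101639   5.42821276] [ 0.62823696 -0.24818908  0.00765955] 8.1917
```

View pics/g2.png

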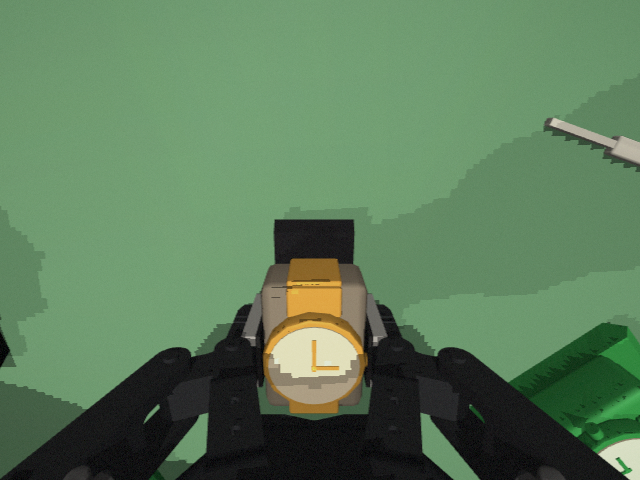

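Run:
```python
from h import *
c=cam("wrist"); 
a=onz(c,(275,220),.0095);b=onz(c,(354,219.7),.0095);m=(a+b)/2
yv=np.array([-np.sin(np.radians(-3.35)),np.cos(np.radians(-3.35)),0]); xv=np.array([yv[1],-yv[0],0])
d=m-read_position(); print("front edge rel tcp along y,x:",d@yv,d@xv,"wid",np.linalg.norm(b-a))
go([.6279,-.2480,.06],np.radians(-3.35),0.1,False)
print(read_contact_force(),read_finger_gap())
go([.6279,-.2480,.22],np.radians(-3.35),0.25,False)
move_pose([0.5372,0.0207,.22],down(np.radians(-12.1)))
print(read_position(),yawnow(),read_contact_force(),read_torque(),read_finger_gap(),read_time())
c,im=shot("p1")
```

```text
front edge rel tcp along y,x: 0.044284604733381853 -0.00027855435265222153 wid 0.03374263411816234
[ 0.28615345  0.60168776 -1.40596233] 0.039022985411128794
[0.53772159 0.01943399 0.21990492] -12.156511911792144 [ 0.35874888 -0.22282207 -1.0723683 ] [-0.01351534  0.005078    0.02937492] 0.03868507627187774 10.8083
```

View pics/p1.png

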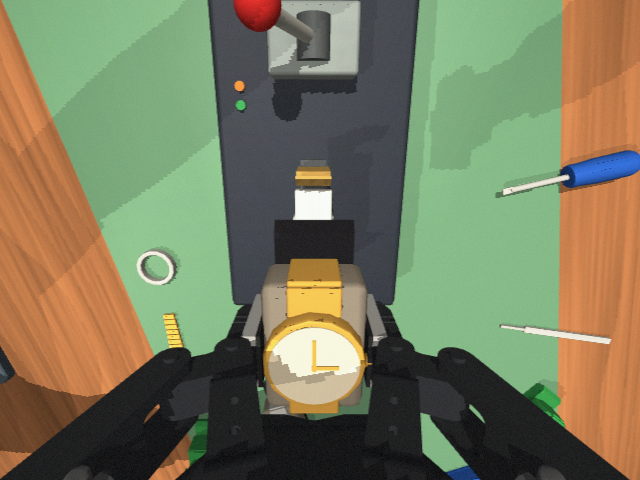

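Run:
```python
from h import *
c=cam("wrist")
cv2.imwrite("pics/z3.png",cv2.resize(cv2.imread("pics/p1.png")[150:230,265:365],None,fx=5,fy=5,interpolation=cv2.INTER_CUBIC))
yw=np.radians(-12.1); yv=np.array([-np.sin(yw),np.cos(yw),0]); xv=np.array([yv[1],-yv[0],0])
t=np.array([.5372,.0207,0])+.0007*yv+.0003*xv
print(go(t+[0,0,.152],yw,0.15),yawnow(),read_contact_force(),read_time())
c,im=shot("p2"); print(repr(read_position()),repr(read_tcp_rot()))
s=camera("side"); cv2.imwrite("pics/s2.png",cv2.resize(s[150:270,200:350],None,fx=5,fy=5,interpolation=cv2.INTER_CUBIC)[:,:,::-1])
cv2.imwrite("pics/z4.png",cv2.resize(im[140:240,255:375],None,fx=5,fy=5,interpolation=cv2.INTER_CUBIC)[:,:,::-1])
```

```text
[-5.18827944e-05  9.33123173e-04  3.95522747e-04] -12.091104501765775 [-0.2075268   0.2637565  -0.46416994] 11.7083
array([0.53749859, 0.02232092, 0.15227077]) array([2.36640848e-04, 7.77625620e-01, 6.28727303e-01, 5.63539334e-04])
```

View pics/z4.png

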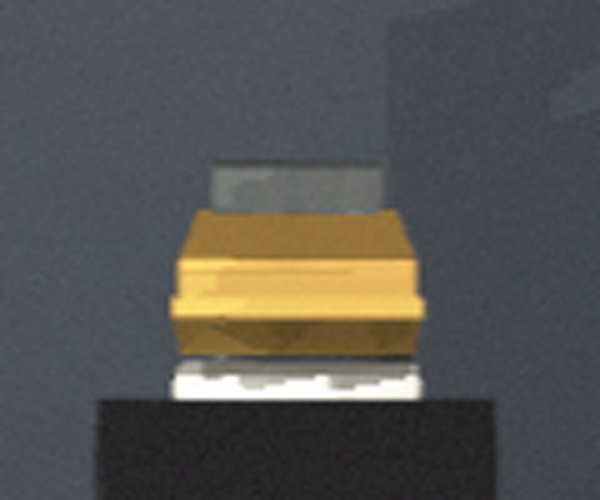

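View pics/s2.png

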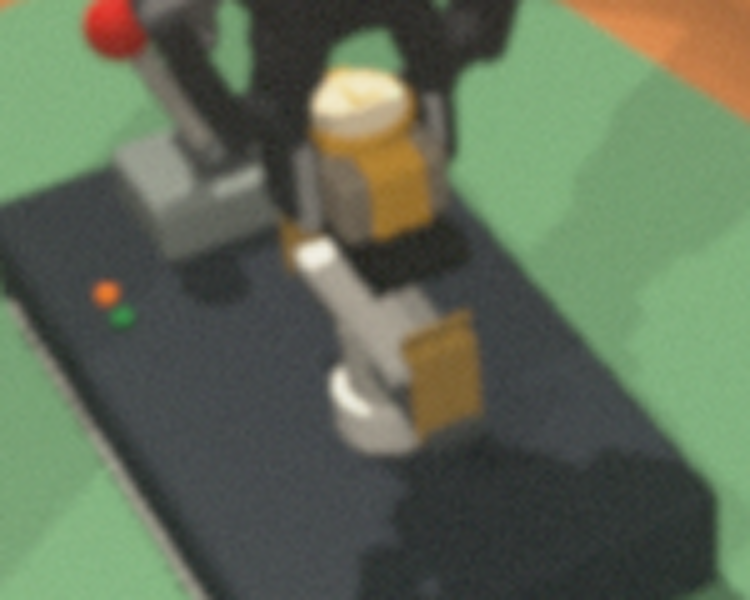

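View pics/z3.png

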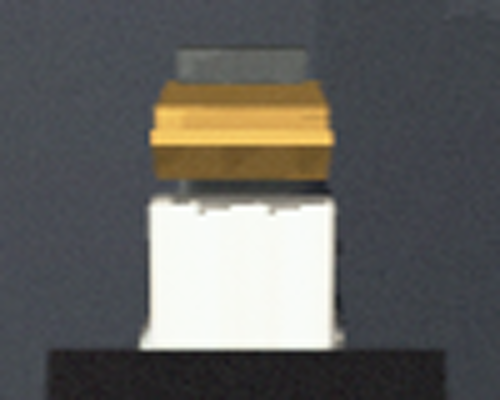

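Run:
```python
from h import *
f,cx,cy,_=cam("wrist"); M=camera_params("wrist")["mount"]
def C(p,q):
    T=np.eye(4);T[:3,:3]=R.from_quat(q,scalar_first=True).as_matrix();T[:3,3]=p
    return f,cx,cy,np.linalg.inv(T@M)
w=C([0.53608776,0.02308444,0.27979359],[-1.44670537e-04,7.79257722e-01,6.26703581e-01,-6.67956223e-05])
p=C([0.53749859,0.02232092,0.15227077],[2.36640848e-04,7.77625620e-01,6.28727303e-01,5.63539334e-04])
yw=np.radians(-12.1); yv=np.array([-np.sin(yw),np.cos(yw),0]); xv=np.array([yv[1],-yv[0],0]); o=np.array([.5372,.0207,0])
rel=lambda c,uv,z:np.round(1000*np.array([(onz(c,uv,z)-o)@xv,(onz(c,uv,z)-o)@yv]),2)
print("bed edge w rows 183,184",rel(w,(316,183),.11),rel(w,(316,184.2),.11),"far",rel(w,(316,257.9),.11))
for r in (362,375): print("bed edge p2",rel(p,(314.4,140+r/5),.11))
for r in (210,258,297,320,355): print(r,[rel(p,(314.6,140+r/5),z)[1] for z in(.11,.123,.126,.134)])
# w1: right clip rows & left clip rows
for nm,rows in (("left",(56,70,95,117)),("right",(450,475,525))):
  for r in rows: print(nm,r,[rel(w,(316,150+r/4),z)[1] for z in(.11,.123,.126,.134)])
print("plate edge",rel(p,(314.3,140+400/5),.1523+.0018))
print([ (d["xy"],d["confidence"]) for d in landmark_of("left_nose","wrist")],[ (d["xy"],d["confidence"]) for d in landmark_of("cradle_bed","wrist")])
```

```text
bed edge w rows 183,184 [-0.2  37.17] [-0.21 36.07] far [ -0.42 -36.33]
bed edge p2 [-0.29 38.84]
bed edge p2 [-0.29 37.35]
210 [np.float64(55.69), np.float64(57.53), np.float64(57.95), np.float64(59.08)]
258 [np.float64(50.47), np.float64(52.67), np.float64(53.18), np.float64(54.54)]
297 [np.float64(46.16), np.float64(48.67), np.float64(49.24), np.float64(50.79)]
320 [np.float64(43.59), np.float64(46.28), np.float64(46.9), np.float64(48.55)]
355 [np.float64(39.63), np.float64(42.6), np.float64(43.28), np.float64(45.11)]
left 56 [np.float64(54.23), np.float64(55.39), np.float64(55.66), np.float64(56.38)]
left 70 [np.float64(51.13), np.float64(52.42), np.float64(52.72), np.float64(53.52)]
left 95 [np.float64(45.54), np.float64(47.07), np.float64(47.43), np.float64(48.37)]
left 117 [np.float64(40.58), np.float64(42.31), np.float64(42.72), np.float64(43.78)]
right 450 [np.float64(-41.2), np.float64(-36.06), np.float64(-34.87), np.float64(-31.7)]
right 475 [np.float64(-47.89), np.float64(-42.47), np.float64(-41.21), np.float64(-37.88)]
right 525 [np.float64(-61.52), np.float64(-55.53), np.float64(-54.15), np.float64(-50.46)]
plate edge [-0.42 45.77]
[([314.7, 206.6], 0.95)] []
```

Run:
```python
from h import *
yw=np.radians(-12.1); yv=np.array([-np.sin(yw),np.cos(yw),0]); xv=np.array([yv[1],-yv[0],0])
t=np.array([.5372,.0207,0])+.0007*yv+.0003*xv
q=down(yw); bias=np.zeros(3)
def step(z,rate):
    global bias
    p=t+[0,0,z]; movel(p-bias,q,rate); e=read_position()-p
    bias[:2]=np.clip(bias[:2]+0.5*e[:2],-.004,.004); return e
for z in (.145,.138,.132): e=step(z,.05)
dwell(.1); f0=np.mean([read_contact_force() for _ in range(5)],0); print("tare",f0,e*1e3,read_time())
z=.132; mx=0; log=[]; drops=0
while z>.085:
    z-=.0008; e=step(z,.012)
    f=read_contact_force()-f0; F=f[2]; log.append((z,read_position()[2],*f,*(e[:2]*1e3),read_time()))
    mx=max(mx,F)
    if F>18.5: print("high");break
    if mx>9 and F<mx-1.5: print("drop");break
for l in log[::1]: print(*np.round(l,4)[:1],np.round(l[1:],3+0).tolist())
```

```text
tare [ 0.82464875  0.57392046 -1.84637931] [-0.01438901  0.03345948 -0.33317019] 12.85
drop
0.1312 [0.131, -0.807, -1.084, 0.532, 0.239, 0.021, 13.1]
0.1304 [0.13, -0.781, 0.21, -0.238, 0.048, 0.028, 13.35]
0.1296 [0.13, -0.765, 0.337, 0.407, 0.016, 0.01, 13.6]
0.1288 [0.129, 0.149, -0.034, 0.643, 0.017, -0.047, 13.85]
0.128 [0.128, -1.311, -0.777, 0.672, -0.007, 0.016, 14.1]
0.1272 [0.127, -0.304, -0.562, 1.541, 0.036, -0.01, 14.35]
0.1264 [0.126, -0.394, 1.311, 1.695, 0.209, 0.241, 14.6]
0.1256 [0.126, 0.484, 2.983, 3.02, 0.216, 0.229, 14.85]
0.1248 [0.125, 0.825, 3.657, 3.678, 0.157, 0.124, 15.1]
0.124 [0.124, 1.551, 3.923, 4.542, 0.039, -0.092, 15.35]
0.1232 [0.123, 1.594, 4.419, 3.751, -0.055, -0.115, 15.6]
0.1224 [0.122, 1.632, 2.393, 5.007, -0.052, -0.136, 15.85]
0.1216 [0.122, 1.843, 3.372, 5.596, -0.129, -0.219, 16.1]
0.1208 [0.121, 1.225, 2.639, 5.432, -0.125, -0.156, 16.35]
0.12 [0.12, 1.05, 2.109, 6.951, -0.11, -0.182, 16.6]
0.1192 [0.119, -0.23, 1.349, 6.582, -0.093, -0.147, 16.85]
0.1184 [0.118, 0.119, 0.802, 7.639, -0.108, -0.147, 17.1]
0.1176 [0.118, 0.052, 1.146, 7.1
[... 151 characters left out ...]
0.115, -0.393, -0.001, 9.791, -0.051, -0.1, 18.1]
0.1144 [0.115, -0.757, -0.105, 9.296, 0.024, -0.132, 18.35]
0.1136 [0.114, -0.018, -0.249, 9.087, 0.063, -0.079, 18.6]
0.1128 [0.113, -0.702, -0.147, 8.779, 0.092, -0.033, 18.85]
0.112 [0.112, -0.6, 0.069, 10.319, 0.101, -0.051, 19.1]
0.1112 [0.112, -0.754, -0.905, 9.427, 0.12, -0.018, 19.35]
0.1104 [0.111, -0.087, -0.559, 12.174, 0.146, -0.059, 19.6]
0.1096 [0.11, -0.026, -0.026, 11.763, 0.13, -0.046, 19.85]
0.1088 [0.109, -0.024, -0.637, 12.328, 0.145, -0.029, 20.1]
0.108 [0.109, 0.467, 0.172, 11.687, 0.143, -0.051, 20.35]
0.1072 [0.108, 0.837, -0.384, 11.863, 0.115, -0.052, 20.6]
0.1064 [0.106, -1.013, -0.189, -1.679, -0.765, 0.147, 20.85]
```

Run:
```python
from h import *
f0=np.array([.825,.574,-1.846])
dwell(.1); print(np.mean([read_contact_force()-f0 for _ in range(6)],0),read_position(),read_torque(),read_time(),read_finger_gap())
c,im=shot("p3"); s=camera("side"); cv2.imwrite("pics/s3.png",cv2.resize(s[150:270,200:350],None,fx=5,fy=5,interpolation=cv2.INTER_CUBIC)[:,:,::-1])
```

```text
[-2.50277231 -0.57495214  9.76989998] [0.53676188 0.02150188 0.10638986] [ 0.01033692  0.09723985 -0.05259486] 20.95 0.03869145687654838
```

View pics/p3.png

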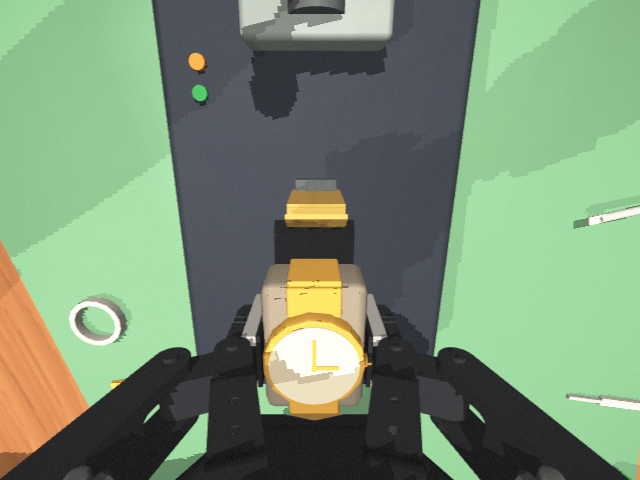

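View pics/s3.png

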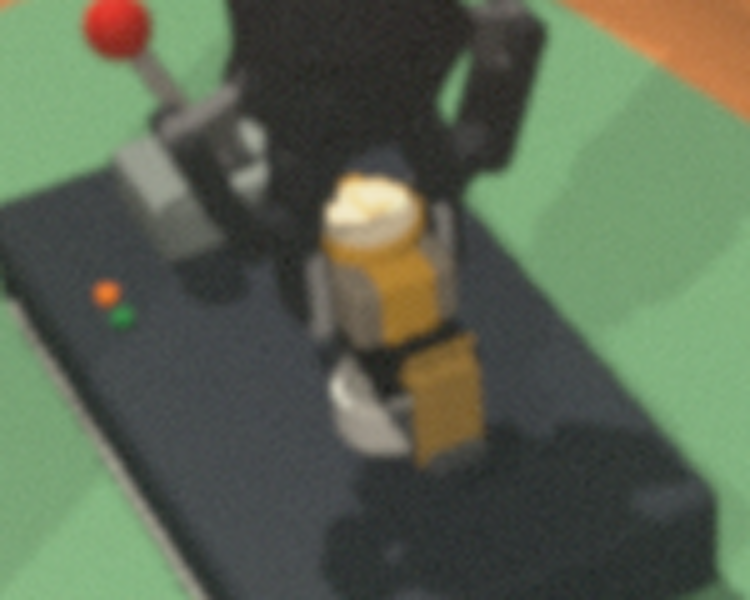

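Run:
```python
from h import *
yw=np.radians(-12.1); yv=np.array([-np.sin(yw),np.cos(yw),0]); xv=np.array([yv[1],-yv[0],0])
t=np.array([.5372,.0207,0])+.0007*yv+.0003*xv
q=down(yw); bias=np.zeros(3); f0=np.array([.825,.574,-1.846])
z=.1064
while z>.094:
    z-=.0012; p=t+[0,0,z]; movel(p-bias,q,.012); e=read_position()-p
    bias[:2]=np.clip(bias[:2]+.4*e[:2],-.004,.004)
    f=np.mean([read_contact_force() for _ in range(3)],0)-f0
    print(round(z,4),np.round(f,1),np.round(e*1e3,2),np.round(read_torque(),2),read_time())
    if f[2]>15.5: break
```

```text
0.1052 [-2.7  1.1 10.4] [-0.86  0.19  0.01] [ 0.55  0.39 -0.12] 21.325
0.104 [-3.8  1.6 11.2] [-0.86  0.15 -0.07] [ 0.57  0.58 -0.12] 21.5833
0.1028 [-6.3  2.1 12.7] [-0.83  0.15 -0.09] [ 0.61  0.76 -0.1 ] 21.8417
0.1016 [-5.7  1.5 12.4] [-0.82  0.12 -0.14] [ 0.59  1.03 -0.1 ] 22.0917
0.1004 [-7.5  2.5 13.9] [-0.83  0.15 -0.18] [ 0.7   1.18 -0.07] 22.3417
0.0992 [-8.2  3.7 14.7] [-0.82  0.15 -0.23] [ 0.79  1.45 -0.14] 22.5917
0.098 [-9.3  2.7 15.1] [-0.81  0.14 -0.27] [ 0.79  1.64 -0.1 ] 22.8417
0.0968 [-9.5  3.6 15.4] [-0.81  0.17 -0.32] [ 0.84  1.86 -0.15] 23.0917
0.0956 [-10.5   3.3  17. ] [-0.79  0.12 -0.34] [ 0.84  2.08 -0.13] 23.3417
```

Run:
```python
from h import *
q=down(np.radians(-12.1)); f0=np.array([.825,.574,-1.846])
pos=read_position(); cmd=pos.copy(); z=.0956
movel([pos[0],pos[1],z],q,.02); dwell(.1)
F=lambda:np.mean([read_contact_force() for _ in range(4)],0)-f0
f=F(); print(np.round(f,1),np.round(read_position()*1e3,2),np.round(read_torque(),2))
xy=pos[:2].copy()
while z<.125:
    z+=.002; xy+=np.clip(f[:2]*.1e-3,-.0004,.0004); movel([*xy,z],q,.02); f=F()
    print(round(z,4),np.round(f,1),np.round(read_position()*1e3,2),np.round(read_torque(),2),read_time())
    if f[2]<2: break
```

```text
[-2.7  2.3 15.4] [536.74  21.52  96.21] [ 0.45  0.35 -0.14]
0.0976 [-1.2  0.7 14.8] [536.74  21.5   98.25] [ 0.4   0.17 -0.04] 24.0167
0.0996 [-1.2  0.2 12.5] [536.74  21.51 100.21] [ 0.3   0.05 -0.04] 24.2667
0.1016 [-0.1  0.9 12.5] [536.72  21.54 102.17] [ 0.29 -0.08 -0.02] 24.5167
0.1036 [-0.1 -0.2 11.5] [536.72  21.52 104.1 ] [ 0.23 -0.12 -0.04] 24.7667
0.1056 [ 0.9  1.1 10.1] [536.73  21.53 106.06] [ 0.19 -0.28  0.02] 25.0167
0.1076 [ 1.5 -0.7  8.6] [536.69  21.5  107.97] [ 0.09 -0.31  0.08] 25.2667
0.1096 [-0.1 -0.2  8.3] [536.66  21.56 109.87] [ 0.03 -0.43  0.02] 25.5167
0.1116 [ 1.4 -1.3  6.8] [536.64  21.61 111.81] [-0.08 -0.39  0.09] 25.7667
0.1136 [ 0.7 -1.4  4.7] [536.61  21.66 113.67] [-0.13 -0.42  0.03] 26.0167
0.1156 [ 0.7 -0.1  4.5] [536.56  21.66 115.61] [-0.03 -0.31  0.01] 26.2667
0.1176 [-0.8 -0.8  2.7] [536.49  21.69 117.55] [ 0.03 -0.2  -0.01] 26.5167
0.1196 [-1.6 -0.6 -6.3] [535.62  21.77 118.99] [0.13 0.2  0.06] 26.7667
```

Run:
```python
from h import *
q=down(np.radians(-12.1)); f0=np.array([.825,.574,-1.846])
movel([.5366,.0217,.1178],q,.02); dwell(.15)
print(np.round(np.mean([read_contact_force() for _ in range(4)],0)-f0,1),read_position())
c,im=shot("p4")
grip(.06); print(read_finger_gap(), read_contact_force()); grip(.085)
p=read_position(); movel(p+[0,0,.03],q,.1); movel(p+[0,0,.14],q,.25)
dwell(.2); c,im=shot("p5"); print(repr(read_position()),repr(read_tcp_rot()),read_time())
s=camera("side"); cv2.imwrite("pics/s5.png",cv2.resize(s[150:270,200:350],None,fx=5,fy=5,interpolation=cv2.INTER_CUBIC)[:,:,::-1])
cv2.imwrite("pics/z5.png",cv2.resize(im[150:300,255:375],None,fx=4,fy=4,interpolation=cv2.INTER_CUBIC)[:,:,::-1])
```

```text
[-3.7  0.1 -2.6] [0.53603873 0.02178093 0.11765   ]
0.06000545087120343 [0.27873534 0.62177475 0.23637528]
array([0.53609313, 0.02173486, 0.25676418]) array([-4.51985928e-04,  7.77701763e-01,  6.28632571e-01, -9.24440396e-04]) 29.225
```

View pics/p5.png

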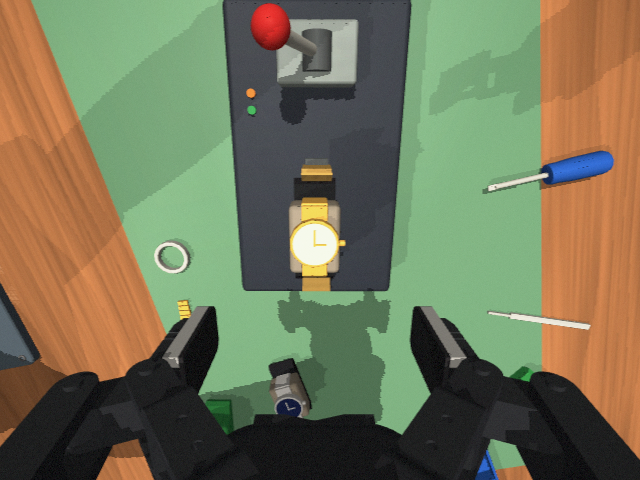

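View pics/z5.png

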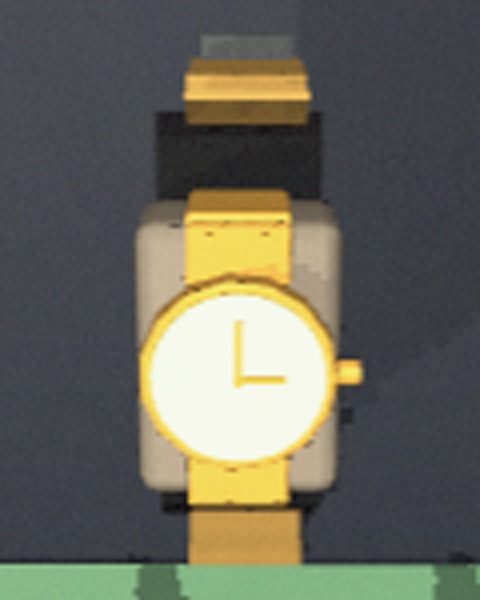

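View pics/s5.png

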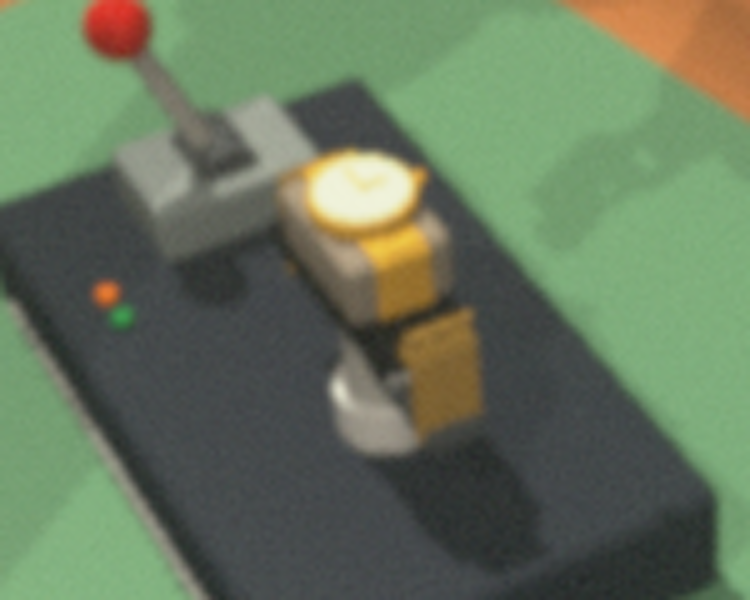

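Run:
```python
from h import *
c=cam("wrist");s=cam("side")
yw=np.radians(-12.1); yv=np.array([-np.sin(yw),np.cos(yw),0]); xv=np.array([yv[1],-yv[0],0]); o=np.array([.5372,.0207,0])
X,e=tri([(c,(238/4+255,380/4+150)),(s,(362/5+200,188/5+150))]); print(X,e,(X-o)@xv,(X-o)@yv)
L=lambda p,z:np.round(1000*np.array([(onz(c,(p[0]/4+255,p[1]/4+150),z)-o)@v for v in(xv,yv)]),1)
for n,p,z in [("TL",(155,112),.1195),("TR",(322,112),.1195),("BL",(163,510),.1195),("BR",(315,511),.1195),("cushTL",(137,205),.150),("cushBR",(336,487),.150),("cushTR",(340,207),.15),("cushBL",(140,485),.15),("clipL bottom",(247,124),.123),("clipR top",(247,508),.123),("clipRtop134",(247,508),.134),("clipRbot134",(247,565),.134)]: print(n,L(p,z))
for n,P in [("glass",o+[0,0,.159]),("plateR end mid",o-.045*yv+[0,0,.1195]),("noseR",o-.0425*yv+[0,0,.123]),("lipRtop",o-.0485*yv+[0,0,.134]),("plateL",o+.045*yv+[0,0,.1195])]:
    print(n,(proj(c,P)-[255,150])*4,(proj(s,P)-[200,150])*5)
```

```text
[0.53637569 0.02019264 0.15816783] [[1.0, 0.3], [-0.4, 0.1]] -0.0006996472807387769 -0.0006688769077913337
TL [-18.5  44.4]
TR [15.7 44.5]
BL [-18.3 -44.4]
BR [ 15.9 -44.6]
cushTL [-20.3  31.3]
cushBR [ 18.2 -25.7]
cushTR [17.6 30.9]
cushBL [-21.  -25.3]
clipL bottom [ 0.4 42.5]
clipR top [  0.6 -42.3]
clipRtop134 [  0.5 -37.4]
clipRbot134 [  0.5 -50.9]
glass [245.5663204  379.37263661] [360.55395716 184.8151727 ]
plateR end mid [244.26473799 512.4334572 ] [430.6153919  349.04154503]
noseR [244.34804835 508.63443278] [426.47070645 337.03212731]
lipRtop [244.48766866 555.00506571] [432.79356658 322.87780795]
plateL [245.17245951 109.29858512] [312.53392264 202.87682184]
```

Both noses overlap the plate ends symmetrically (about ±42.4 mm), and the holder is level at bed height. It has slid about 1.5–1.8 mm towards the robot, though, so I'll gently slide it back to centre.

Run:
```python
from h import *
yw=np.radians(-12.1); q=down(yw); yv=np.array([-np.sin(yw),np.cos(yw),0]); xv=np.array([yv[1],-yv[0],0])
a=np.array([.5360,.0218,.1180])
go(a+[0,0,.04],yw,.25,False); print(go(a,yw,.08)*1e3)
F=lambda:np.mean([read_contact_force() for _ in range(4)],0)
f0=F(); grip(.034,20); f=F(); r0=read_position(); cmd=r0.copy(); print(f-f0,r0)
for k in range(9):
    cmd=cmd+.0004*xv; cmd[2]=a[2]; movel(cmd,q,.02); d=read_position()-r0; ff=F()-f0
    print(np.round(d@xv*1e3,2),np.round(d@yv*1e3,2),np.round(d[2]*1e3,2),np.round([ff@xv,ff@yv,ff[2]],1))
    if d@xv>.0016 or abs(ff@xv)>11: break
grip(.06); grip(.085)
p=read_position(); movel(p+[0,0,.03],q,.1); movel(p+[0,0,.14],q,.25)
dwell(.15); c,im=shot("p6"); print(read_time())
cv2.imwrite("pics/z6.png",cv2.resize(im[150:300,255:375],None,fx=4,fy=4,interpolation=cv2.INTER_CUBIC)[:,:,::-1])
```

```text
[ 0.27909668 -0.13929862  0.36549078]
[-1.50698813  0.34910415  0.1373788 ] [0.53615848 0.02184978 0.11820878]
-0.02 0.0 -0.31 [-3.2 -0.9  1.5]
0.03 -0.02 -0.44 [-4.9 -1.   1.5]
0.1 -0.0 -0.55 [-6.  -0.9  1.4]
0.1 -0.01 -0.68 [-7.6 -0.8  1. ]
0.37 0.0 -0.71 [-8.3 -1.3  0.5]
0.84 0.01 -0.69 [-7.9 -0.4  0.8]
1.25 0.01 -0.69 [-7.9 -0.2  0.9]
1.66 -0.01 -0.68 [-8.4 -0.6  1.7]
34.9
```

View pics/z6.png

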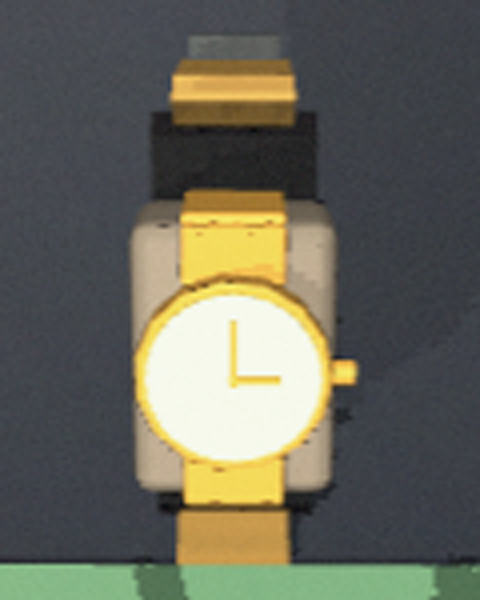

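Run:
```python
from h import *
yw=np.radians(-12.1); q=down(yw); yv=np.array([-np.sin(yw),np.cos(yw),0]); xv=np.array([yv[1],-yv[0],0])
H=np.array([.5372,.0207,0])+.145*yv
at=lambda x,z:H+x*xv+[0,0,z]
grip(0.0); move_pose(at(-.095,.25),q); go(at(-.095,.125),yw,.2)
f0=np.mean([read_contact_force() for _ in range(4)],0); print(read_time())
x=-.095
while x<.06:
    x+=.004; movel(at(x,.125),q,.06)
    f=np.mean([read_contact_force() for _ in range(3)],0)-f0
    print(round(x,4),np.round([f@xv,f@yv,f[2]],1),np.round((read_position()-H)@xv,4))
    if f@xv<-9: break
print(read_time()); s=camera("side"); cv2.imwrite("pics/s7.png",s[:,:,::-1])
```

```text
37.425
-0.091 [ 0.9 -0.4 -0.2] -0.0905
-0.087 [ 0.8 -0.1 -0.1] -0.0867
-0.083 [ 0.7 -0.1 -0.3] -0.0827
-0.079 [0.4 0.2 0.3] -0.0787
-0.075 [ 1.4 -0.4 -0.4] -0.0747
-0.071 [ 0.8 -0.7  0.1] -0.0707
-0.067 [ 1.6 -0.1 -0.1] -0.0667
-0.063 [0.4 0.3 0.4] -0.0627
-0.059 [ 1.7  0.4 -0.5] -0.0587
-0.055 [ 0.5 -0.6  0.3] -0.0548
-0.051 [ 1.5  0.8 -0.1] -0.0507
-0.047 [ 1.9 -0.5  0.5] -0.0466
-0.043 [0.8 0.6 0.4] -0.0426
-0.039 [ 1.4  0.  -0.5] -0.0386
-0.035 [ 1.1  0.1 -0.9] -0.0346
-0.031 [ 1.7 -0.5  0.3] -0.0306
-0.027 [0.9 0.7 0.7] -0.0267
-0.023 [ 0.7 -0.3 -0.2] -0.0227
-0.019 [ 0.6 -0.  -0.2] -0.0186
-0.015 [ 1.1 -0.2  0.1] -0.0147
-0.011 [-0.2 -0.4  0.1] -0.0107
-0.007 [ 1.2  1.2 -0.8] -0.0067
-0.003 [0.5 0.1 0.2] -0.0026
0.001 [ 1.2 -0.3  0.5] 0.0013
0.005 [ 1.6  0.1 -0.2] 0.0054
0.009 [ 0.8 -0.2  0.1] 0.0093
0.013 [-2.3  1.   1.2] 0.0125
0.017 [-15.2  -1.1   8. ] 0.0129
44.425
```

View pics/s7.png

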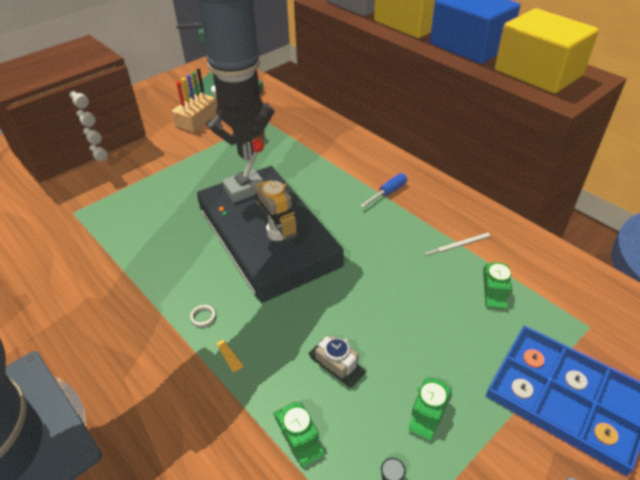

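Run:
```python
from h import *
yw=np.radians(-12.1); q=down(yw); yv=np.array([-np.sin(yw),np.cos(yw),0]); xv=np.array([yv[1],-yv[0],0])
H=np.array([.5372,.0207,0])+.145*yv
at=lambda x,z:H+x*xv+[0,0,z]
movel(at(-.03,.125),q,.15); movel(at(-.06,.27),q,.25); 
move_pose([.53,.06,.30],q)
dwell(.1); c,im=shot("w8"); s=camera("side"); cv2.imwrite("pics/s8.png",cv2.resize(s[120:270,180:350],None,fx=4,fy=4,interpolation=cv2.INTER_CUBIC)[:,:,::-1])
sc=cam("side"); t=camera("top")
cv2.imwrite("pics/t8.png",cv2.resize(t[170:300,180:350],None,fx=4,fy=4,interpolation=cv2.INTER_CUBIC)[:,:,::-1])
def red(im,nm):
    h=cv2.cvtColor(im,cv2.COLOR_RGB2HSV); m=(((h[...,0]<6)|(h[...,0]>174))&(h[...,1]>180)&(h[...,2]>90)).astype(np.uint8)
    n,l,st,ce=cv2.connectedComponentsWithStats(m); i=1+np.argmax(st[1:,4]); print(nm,ce[i],st[i]); return ce[i]
a=red(im,"wrist");b=red(s,"side"); X,e=tri([(c,a),(sc,b)]); d=X-H
print(X,e,"x,y,z rel hinge",d@xv,d@yv,X[2]-.072,"angle from vertical",np.arctan2(d@xv,X[2]-.072),read_time())
X,e=tri([(cam("top"),(212.5,239)),(sc,(223.5,155.5))]); d=X-H; print("initial",np.arctan2(d@xv,X[2]-.072))
```

```text
wrist [381.64423077  95.49879808] [367  79  31  34 832]
side [257.04807692 144.20192308] [252 139  11  12 104]
[0.60546773 0.15427391 0.14504554] [[1.4, 0.4], [-0.6, 0.2]] x,y,z rel hinge 0.03875146977773404 -8.348350488588622e-05 0.07304554147051355 angle from vertical 0.48775750312468863 46.4833
initial -0.38684259586124986
```

View pics/w8.png

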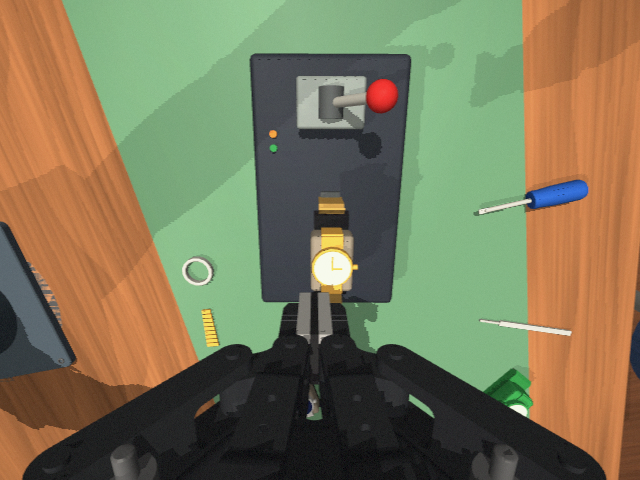

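View pics/s8.png

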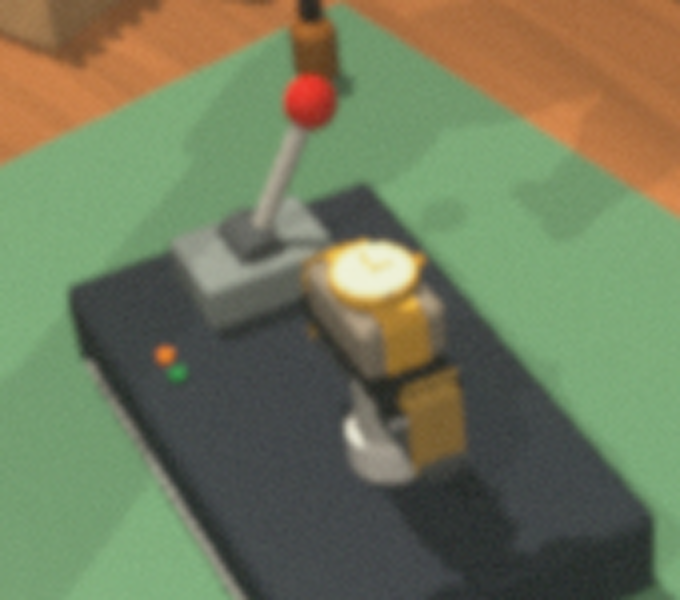

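Run:
```python
from h import *
print(read_position(),read_contact_force()); finish_job(); print(read_time())
```

```text
[0.52975515 0.06114255 0.29923686] [ 0.11711112  0.38088908 -0.04648309]
the job is handed in; nothing more can be done
the job is handed in; nothing more can be done
```

The gold holder is clipped into the winder cradle and released, the start lever is pushed over, and the job was handed in at about 46.5 s.

- **Pressing in:** The push rose to about 12 N, then dropped to 9.8 N as the clips snapped. I pressed on to about 17 N straight down. My sideways correction also added about 11 N, so the combined push was briefly about 20 N, right at the limit. I let the cradle rise before releasing, and the pull on the holder briefly reached about 6 N.
- **Seating:** After release, both clip noses overlapped the plate ends evenly, and the holder looked level at bed height. It had slid about 1.5–1.8 mm towards the robot, so I re-gripped it lightly and slid it back with about 8 N. The next picture showed it centred to within about 0.2 mm and square.
- **Lever:** I pushed it until it hit a firm stop (about 15 N). From pictures taken with the arm clear, its angle is +0.49 rad from vertical, up from -0.39 rad. That 0.875 rad of travel means "fully over" only if it started near the top of its 0–0.12 range. I relied on the hard stop for that; the angle alone does not prove it.
- **Silver holder:** The arm never went near it, and it appears unmoved in the later pictures. I did not measure it again.

At hand-in the arm was clear above the winder, and the force reading was close to zero.

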